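# Isolate the parts cleaner and crack its stuck lid

## Task

Make the bench parts cleaner safe to air out: first turn its power isolator handle anticlockwise (seen from above) from on fully to off, and only then pull the cleaner's stuck lid straight up by the bar on top until its seal lets go. Finish while still holding the lid steady and level just above its opening, about 3 to 4 cm up, never having jerked it more than 8 cm up; leave the jar, bottle and sprocket where they stand.

Things in the scene. Friction and masses are not known exactly. Their poses are not given: they have to be found in the camera images.
- cleaner: fixed steel bench parts cleaner, an open tank 200 (x) x 220 (y) mm and 120 mm high to the rim; origin at the centre of its underside; its front (-x side) faces roughly the robot
- lid_bar (a point): centre of the black round bar handle across the middle of the lid: 12 mm thick, 120 mm long along the lid's y, on a post at each end, 41 mm above the lid's upper face. Axes are the lid's; shut, they are the cleaner's (y along the bar, z up) and this point is right above the cleaner's origin, 171 mm above the bench
- lid_plate (a point): middle of the loose aluminium lid's plate (208 x 228 x 10 mm, skirt 70 mm down into the tank, about 0.5 kg), 46 mm below lid_bar. The seal grips it: pulling up peaks at about 20 N, weight included, in the first 3 mm, and falls to about the weight once it has risen 8 mm; beyond that it runs straight up with little drag, drops shut if let go and sticks again
- isolator_box: fixed grey power isolator box with a white top plate, 100 x 100 mm, 70 mm high, beside the cleaner (left or right); origin at the centre of its underside. Two black ticks on the plate mark where the handle's white-lined end points: on along the box's +x, off 1.05 rad (60 degrees) anticlockwise from it
- isolator (a joint): turn of the isolator handle, rad: 0 = on, 1.05 = off, growing anticlockwise seen from above, with a stop at both ends; a spring detent snaps it to whichever end is nearer; about 0.25 N m takes it out of an end, falling to almost nothing half-way
- isolator_grip (a point): on the upright turning axis of the isolator handle, 17 mm below its top: a black upright slab 62 mm long, 16 mm thick, 38 mm tall, over a low disc on the box top, this point 96 mm above the bench. Axes turn with the handle: x along the slab to its white-lined end, y across its thickness, z up
- grease_jar_mid (a point): bystander: loose jar, 64 mm across, 75 mm high; this point is its centre
- lube_bottle_mid (a point): bystander: loose bottle, 48 mm across, 140 mm high; this point is its centre
- sprocket: bystander: loose flat dark steel toothed sprocket with five spokes, 102 mm across, 8 mm thick; origin at the centre of its underside

How it is judged (in metres and radians):
On the way, in this order (a step that is already met when the one before it is completed fails the run):
1. the isolator handle is turned to off while the lid is still shut (value of joint isolator above 0.93 rad and z of lid_bar in the frame of cleaner below 0.178 m), for 0.2 s.
2. the lid is pulled free of its seal (z of lid_bar in the frame of cleaner above 0.183 m and contact force between lid and the fingers above 0.8 N), for 0.1 s.
At the end, for the whole second after the job is handed in: isolator at off (within 0.12 rad); lid held by the fingers alone (over 0.8 N), still (under 20 mm/s), level within 0.15 rad, 20 to 52 mm above its shut height, within 20 mm of the middle of its opening; jar, bottle and sprocket within 30 mm of their start (value of joint isolator above 0.93 rad and z of lid_bar in the frame of cleaner between 0.191 and 0.223 m and horizontal distance between lid_bar and cleaner below 0.02 m and angle between lid_bar's own z axis and vertical below 0.15 rad and linear speed of lid below 0.02 m/s and contact force between lid and the fingers above 0.8 N and contact force between lid and grease_jar below 0.3 N and contact force between lid and lube_bottle below 0.3 N and contact force between lid and sprocket below 0.3 N and not (distance of grease_jar_mid from where it was at the start of the episode above 0.03 m) and not (distance of lube_bottle_mid from where it was at the start of the episode above 0.03 m) and not (distance of sprocket from where it was at the start of the episode above 0.03 m)); the arm keeps its last pose, push and grip.
It fails at once if the lid is pulled open while the isolator is not off (z of lid_bar in the frame of cleaner above 0.181 m and value of joint isolator below 0.85 rad).
It fails at once if the lid is jerked more than 80 mm up (z of lid_bar in the frame of cleaner above 0.251 m).
It fails at once if the jar, bottle or sprocket is pushed more than 30 mm away (distance of any of grease_jar_mid, lube_bottle_mid, sprocket from where it was at the start of the episode above 0.03 m).
It also fails if it takes over 51 s, if anything falls off the work surface, if the arm or the gripper's body presses on something with over 40 N, if the wrist force passes 120 N, or if a joint passes its speed limit or range.

## Robot

A 6-joint arm with a two-finger parallel gripper is mounted at the origin on the work surface. World frame = base frame: x ahead of the robot, y to its left, z up, the work surface at z = 0. Lengths are in mm, angles in degrees, forces in N, time in s.
With the tool pointing down it reaches from about 300 to 850 mm from the base axis. Payload 4.2 kg.
Tool frame: the origin (TCP) lies at the centre of the arm's flange, where the gripper is bolted on; the fingertips stand 191 mm ahead of it and the grasp point (between the pads) lies 172 mm ahead of it; y points along the fingers, x is the direction in which the jaws open and shut, and the axes are right-handed (so a half turn about y gives the same grasp; the last joint's range is limited). The gripper opens to 91 mm and grips with 3 to 60 N. Pads are 32 mm wide; open, the fingers measure 118 mm over their backs; the gripper's body (76 mm by 178 mm) begins 60 mm behind the grasp point.
Start: joints at [-72.193, 18.312, 89.639, -0, 72.044, -1.146], TCP at [186.758, -543.824, 404.776] pointing down, gripper open.
Joint ranges: [-177.97, 177.97], [-48.28, 115.42], [12.27, 149.76], [-77.06, 257.06], [2.81, 150.46], [-146.56, 146.56]. Speed limits (degrees/s): [147.25, 147.25, 180, 180, 180, 180].

## Interface

Orientations are given as [roll, pitch, yaw] about the fixed x, y, z axes, in that order (R = Rz(yaw) Ry(pitch) Rx(roll)).
In Python, from workcell import env gives the robot as it stands.
- The arm moves only by the tool carry_out, never from a script. Its argument "increments" is a list of rows, each a list of 3 entries, a list of its own where there are three numbers: the turn, a rotation vector about the tool's x, y, z in rad, then the shift along the tool's x, y, z in mm, then the closure, from 0 (fully open) to 1 (shut). In form: [[[wx, wy, wz], [dx, dy, dz], claw], ...]. A call has 1 to 10 rows; each row is the pose to reach, as a shift and turn from the pose commanded when the call began, along the tool's axes at that moment; what a row does not reach only later rows make up. A row lasts 1/12 s, in which the tool goes at most 41.7 mm and 7.16 degrees, less where a joint would pass 70% of its speed; a pose out of reach is approached as far as the arm can. A call with a gripper value outside its range is refused whole. The fingers move at their own pace and stop on an object; "force" is the grip in N (left out, the last holds). Time passes only in rows, so rows that repeat a pose let the fingers close. It gives the time, the measured TCP pose, the force and the opening at its end, in the units of the state.
- env.state(): the state, without advancing time (a new reading comes with each control period).
- env.grab_frame(name): name is "scene" or "top" or "wrist"; returns a dict with "frame" (480x640x3 uint8, blue, green, red), "z_map" (480x640 float32, mm along the optical axis (not along the pixel's ray), 0 where there is no reading), "camera_matrix" (3x3 intrinsics, pixels), "rvec" (rotation vector, rad) and "tvec" (3), from world to camera coordinates, as OpenCV has them; the wrist camera has in their place "hand_eye" (4x4, takes a point from camera to tool coordinates, whose origin is the TCP and whose axes are the tool frame's). Camera axes: x right, y down, z forward; pixel columns grow to the right and rows downward; lengths in mm; the calibration is good to about 2 mm. A picture is of the moment at which its call begins: read the wrist's pose just before it.
- env.job_done(): hands the job in, once; it reports no verdict.
The state is a dict: "time_s": time; "qpos": joint angles; "qvel": joint speeds; "effort": joint torques, N m; "ee_pos": TCP position; "ee_rot": TCP orientation; "force": force on the tool from outside, world axes, zero at the start; "torque": the same for the moment, N m; "gripper_width": finger opening in mm.
Only numpy, scipy, OpenCV 4.12 (cv2) and the standard library are available. Lean on these libraries where they do the work, as an engineer would, in place of code of your own. Each camera call takes 0.05 s, during which the arm holds its last target. There are 200 camera calls.

## Working session

There is one attempt and no reset: what is moved stays moved. The work goes in short steps, Python scripts to look and compute and a tool call to move; the robot and the scene stay as the last step left them, time stands still between calls to the robot, and variables do not carry over. Pictures are saved under pics/ and viewed, about 8 in all and at most 12, crops included, and the job is handed in when it is done.

Besides the shell and the picture viewer there is one more tool, called after "Call:" by a JSON object that holds its "op" and its "data", one argument or row to a line. carry_out: Moves the arm, as the interface text tells. Its arguments: {"type":"object","properties":{"increments":{"type":"array","items":{"type":"array"}},"force":{"type":"number"}},"required":["increments"]}

```bash
mkdir -p pics; cat > h.py <<'E'
import numpy as np, cv2
from workcell import env
def cam(n):
    d=env.grab_frame(n); return d
def pts(d):
    K=d["camera_matrix"]; z=d["z_map"]; v,u=np.mgrid[:480,:640]
    P=np.stack([(u-K[0,2])/K[0,0]*z,(v-K[1,2])/K[1,1]*z,z],-1)
    R=cv2.Rodrigues(np.array(d["rvec"],float))[0]; t=np.array(d["tvec"],float).ravel()
    W=(P-t)@R; W[z<=0]=np.nan
    return W
E
python3 - <<'E'
from h import *
print(env.state())
for n in("top","scene"):
    d=cam(n); cv2.imwrite(f"pics/{n}1.png",d["frame"]); np.savez(f"{n}1.npz",**{k:d[k] for k in d})
E
```

```text
{'time_s': 0.0, 'qpos': array([-7.21941890e+01,  1.83508929e+01,  8.97066773e+01,  1.14552323e-03,
        7.20425915e+01, -1.14565689e+00]), 'qvel': array([-0.00530899, -0.07037573, -0.03576314,  0.01375772, -0.04728038,
        0.07312551]), 'effort': array([ 2.63977759e-03, -4.12460375e+01, -2.31970865e+01,  7.29299197e-02,
        4.57563624e-02, -1.58644666e-04]), 'ee_pos': array([ 186.69526061, -543.66880764,  403.92564296]), 'ee_rot': array([-89.99690846,   0.10011993, -71.04888356]), 'force': array([ 0.68838127, -0.24456582,  0.79354793]), 'torque': array([ 0.01945712, -0.02693478, -0.03747888]), 'gripper_width': 91.21715413957337}
```

View pics/top1.png

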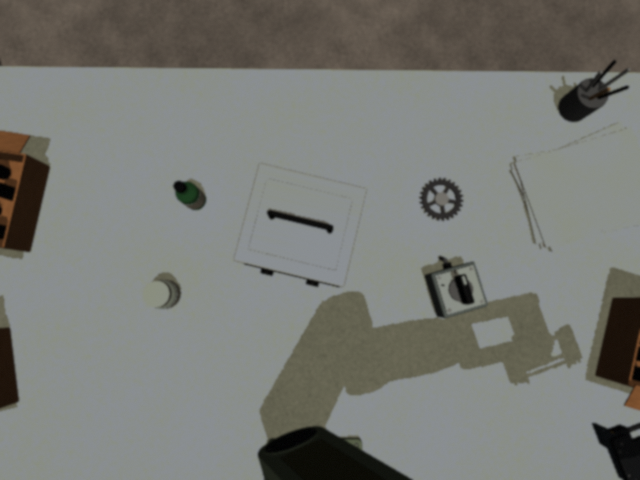

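View pics/scene1.png

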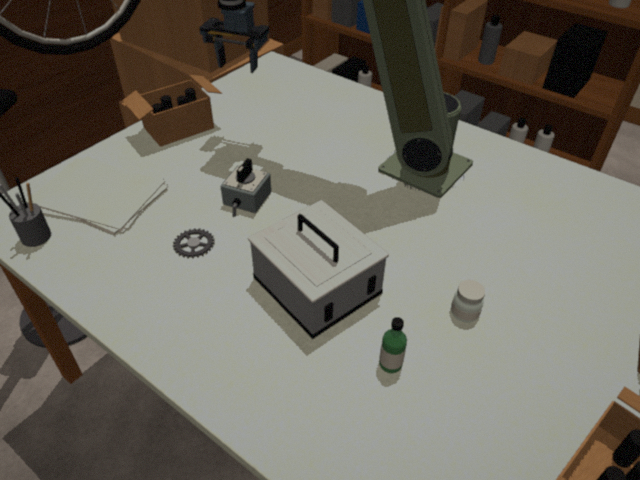

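```bash
python3 - <<'E'
from h import *
d=dict(np.load("top1.npz")); W=pts(d); f=d["frame"]; g=cv2.cvtColor(f,cv2.COLOR_BGR2GRAY)
print(W[225,300],W[290,460],W[195,190],W[292,158],W[200,441])
K=d["camera_matrix"];R=cv2.Rodrigues(d["rvec"].astype(float))[0];t=d["tvec"].ravel()
print("cam",-R.T@t)
def ray(uv,h):
    uv=np.atleast_2d(uv).astype(float); D=np.c_[(uv-K[[0,1],[2,2]])/K[[0,1],[0,1]],np.ones(len(uv))]@R
    C=-R.T@t; return C+D*((h-C[2])/D[:,2])[:,None]
def rect(m,h,n):
    v,u=np.nonzero(m); p=ray(np.c_[u,v],h)[:,:2].astype(np.float32)
    print(n,len(p),cv2.minAreaRect(p),p.mean(0))
def box(u0,u1,v0,v1):
    m=np.zeros((480,640),bool); m[v0:v1,u0:u1]=1; return m
Z=W[...,2]
rect(box(225,375,155,295)&(Z>115)&(Z<145),130,"lid")
rect(box(255,345,200,245)&(Z>155)&(Z<190),177,"bar depth")
rect(box(262,338,205,240)&(g<50),171,"bar dark")
rect(box(420,495,245,325)&(Z>60)&(Z<82),70,"boxtop")
rect(box(435,490,260,320)&(Z>98)&(Z<125),113,"handle")
c=f[240:330,410:500]; cv2.imwrite("pics/c1.png",cv2.convertScaleAbs(cv2.resize(c,(540,540),interpolation=cv2.INTER_CUBIC),alpha=1.5))
E
```

```text
[551.49774162  29.6562425  133.04172989] [ 421.8479081  -303.05766106   91.78540355] [619.55331656 261.0445378  100.13026628] [418.09218662 327.00334478  75.78234343] [ 630.6802274  -292.86701453    8.73252137]
cam [4.08023664e+02 7.88559872e-01 1.04350930e+03]
lid 10944 ((555.5498046875, 27.8919677734375), (227.23773193359375, 207.49319458007812), 76.42725372314453) [553.80054   28.142056]
bar depth 421 ((554.3140258789062, 28.11404800415039), (130.8603057861328, 13.813401222229004), 76.18620300292969) [554.8314    27.514141]
bar dark 345 ((553.4219360351562, 29.5196533203125), (127.52510833740234, 14.87002182006836), 76.43460083007812) [555.44775   29.155046]
boxtop 1803 ((424.5313720703125, -308.0269775390625), (99.02593994140625, 100.00824737548828), 15.682438850402832) [ 424.21048 -305.7385 ]
handle 287 ((424.4845886230469, -307.97796630859375), (61.59409713745117, 19.621204376220703), 15.900911331176758) [ 424.42023 -308.06894]
```

View pics/c1.png

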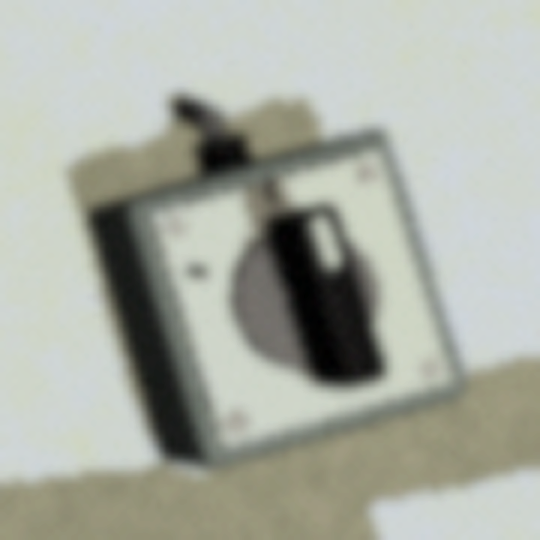

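Call:
{"op": "carry_out", "data": {
  "increments": [
    [[0, 0.055, 0], [-145.8, 65, 301.4], 0],
    [[0, 0.055, 0], [-145.8, 65, 301.4], 0],
    [[0, 0.055, 0], [-145.8, 65, 301.4], 0],
    [[0, 0.055, 0], [-145.8, 65, 301.4], 0],
    [[0, 0.055, 0], [-145.8, 65, 301.4], 0],
    [[0, 0.055, 0], [-145.8, 65, 301.4], 0],
    [[0, 0.055, 0], [-145.8, 65, 301.4], 0],
    [[0, 0.055, 0], [-145.8, 65, 301.4], 0],
    [[0, 0.055, 0], [-145.8, 65, 301.4], 0],
    [[0, 0.055, 0], [-145.8, 65, 301.4], 0]
  ]
}}

```text
time_s: 0.93
ee_pos: [425.8, -306.1, 338.8]
ee_rot: [-90.1, 0.1, -73.9]
force: [-0.3, -0.4, 0.5]
gripper_width: 90.8
```

Call:
{"op": "carry_out", "data": {
  "increments": [
    [[0, 0, 0], [0, 0, 0], 0],
    [[0, 0, 0], [0, 0, 0], 0],
    [[0, 0, 0], [0, 0, 0], 0]
  ]
}}

```text
time_s: 1.18
ee_pos: [423.5, -309.2, 340.1]
ee_rot: [-90.0, -0.0, -74.3]
force: [-0.2, -1.5, 0.4]
gripper_width: 91.9
```

```bash
cat >> h.py <<'E'
from scipy.spatial.transform import Rotation as Ro
def wpts(d,s):
    K=d["camera_matrix"]; z=d["z_map"]; v,u=np.mgrid[:480,:640]
    P=np.stack([(u-K[0,2])/K[0,0]*z,(v-K[1,2])/K[1,1]*z,z],-1); H=np.array(d["hand_eye"])
    T=P@H[:3,:3].T+H[:3,3]
    W=T@Ro.from_euler("xyz",s["ee_rot"],degrees=True).as_matrix().T+s["ee_pos"]; W[z<=0]=np.nan
    return W
E
python3 - <<'E'
from h import *
s=env.state(); print(s["time_s"],s["ee_pos"],s["ee_rot"],s["gripper_width"])
d=cam("wrist"); cv2.imwrite("pics/w1.png",d["frame"]); W=wpts(d,s); Z=W[...,2]
for n,lo,hi in(("handle",108,120),("box",65,74)):
    m=(Z>lo)&(Z<hi)&(np.hypot(W[...,0]-424.5,W[...,1]+308)<75); p=W[m][:,:2].astype(np.float32)
    if len(p)>5: print(n,len(p),cv2.minAreaRect(p),np.median(Z[m]))
E
```

```text
1.1833 [ 423.54532786 -309.22590587  340.08618537] [-9.00000914e+01 -4.33335476e-02 -7.43183715e+01] 91.93024432441474
handle 3404 ((423.77813720703125, -307.9471435546875), (61.927127838134766, 15.99770736694336), 15.745028495788574) 112.90395237868586
box 16097 ((423.6759033203125, -307.85430908203125), (97.79534912109375, 97.85783386230469), 15.698264122009277) 69.83413410941512
```

View pics/w1.png

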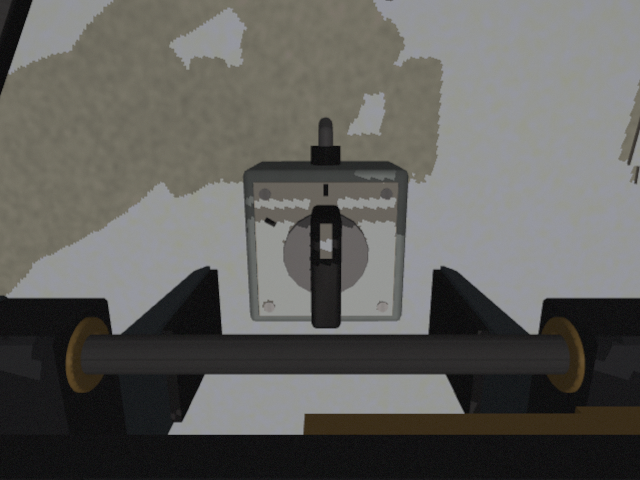

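Call:
{"op": "carry_out", "data": {
  "increments": [
    [[0, 0, 0], [0, 25, 0], 0],
    [[0, 0, 0], [0, 48, 0], 0],
    [[0, 0, 0], [0, 62, 0], 0],
    [[0, 0, 0], [0, 68, 0], 0],
    [[0, 0, 0], [0, 68, 0], 0.5],
    [[0, 0, 0], [0, 68, 0], 1],
    [[0, 0, 0], [0, 68, 0], 1],
    [[0, 0, 0], [0, 68, 0], 1],
    [[0, 0, 0], [0, 68, 0], 1],
    [[0, 0, 0], [0, 68, 0], 1]
  ],
  "force": 25
}}

```text
time_s: 2.07
ee_pos: [424.6, -308.1, 272.4]
ee_rot: [-90.0, -0.1, -74.2]
force: [-0.2, -0.3, -0.4]
gripper_width: 54.4
```

Call:
{"op": "carry_out", "data": {
  "increments": [
    [[0, 0, 0], [0, 0, 0], 1],
    [[0, 0, 0], [0, 0, 0], 1],
    [[0, 0, 0], [0, 0, 0], 1],
    [[0, 0, 0], [0, 0, 0], 1]
  ]
}}

```text
time_s: 2.4
ee_pos: [424.5, -308.0, 271.8]
ee_rot: [-90.0, -0.0, -74.2]
force: [-0.1, 0.2, -0.5]
gripper_width: 27.2
```

Call:
{"op": "carry_out", "data": {
  "increments": [
    [[0, 0, 0], [0, 0, 0], 1],
    [[0, 0, 0], [0, 0, 0], 1],
    [[0, 0, 0], [0, 0, 0], 1],
    [[0, 0, 0], [0, 0, 0], 1],
    [[0, 0, 0], [0, 0, 0], 1],
    [[0, 0, 0], [0, 0, 0], 1]
  ]
}}

```text
time_s: 2.9
ee_pos: [424.7, -308.9, 271.8]
ee_rot: [-90.0, -0.2, -74.2]
force: [0.2, -5.1, -3.4]
gripper_width: 16.0
```

Call:
{"op": "carry_out", "data": {
  "increments": [
    [[0, -0.1, 0], [0, 0, 0], 1],
    [[0, -0.2, 0], [0, 0, 0], 1],
    [[0, -0.3, 0], [0, 0, 0], 1],
    [[0, -0.4, 0], [0, 0, 0], 1],
    [[0, -0.5, 0], [0, 0, 0], 1],
    [[0, -0.6, 0], [0, 0, 0], 1],
    [[0, -0.7, 0], [0, 0, 0], 1],
    [[0, -0.8, 0], [0, 0, 0], 1],
    [[0, -0.9, 0], [0, 0, 0], 1],
    [[0, -1.0, 0], [0, 0, 0], 1]
  ]
}}

```text
time_s: 3.73
ee_pos: [424.1, -308.3, 271.8]
ee_rot: [-90.0, 0.1, -16.6]
force: [-2.7, -2.4, 0.2]
gripper_width: 16.0
```

Call:
{"op": "carry_out", "data": {
  "increments": [
    [[0, -0.05, 0], [0, 0, 0], 1],
    [[0, -0.06, 0], [0, 0, 0], 1],
    [[0, -0.06, 0], [0, 0, 0], 1],
    [[0, -0.06, 0], [0, 0, 0], 1],
    [[0, -0.06, 0], [0, 0, 0], 1]
  ]
}}

```text
time_s: 4.15
ee_pos: [424.1, -308.3, 271.8]
ee_rot: [-90.0, 0.1, -13.6]
force: [-3.1, -3.3, 1.8]
gripper_width: 15.8
```

Call:
{"op": "carry_out", "data": {
  "increments": [
    [[0, 0, 0], [0, 0, 0], 0],
    [[0, 0, 0], [0, 0, 0], 0],
    [[0, 0, 0], [0, 0, 0], 0],
    [[0, 0, 0], [0, 0, 0], 0],
    [[0, 0, 0], [0, 0, 0], 0],
    [[0, 0, 0], [0, 0, 0], 0],
    [[0, 0, 0], [0, 0, 0], 0],
    [[0, 0, 0], [0, 0, 0], 0]
  ]
}}

```text
time_s: 4.82
ee_pos: [424.5, -308.0, 271.8]
ee_rot: [-90.0, -0.0, -13.5]
force: [-0.7, -0.6, -0.2]
gripper_width: 66.1
```

Call:
{"op": "carry_out", "data": {
  "increments": [
    [[0, 0, 0], [0, -20, 0], 0],
    [[0, 0, 0], [0, -50, 0], 0],
    [[0, 0, 0], [0, -85, 0], 0],
    [[0, 0, 0], [0, -115, 0], 0],
    [[0, 0, 0], [0, -130, 0], 0],
    [[0, 0, 0], [0, -130, 0], 0],
    [[0, 0, 0], [0, -130, 0], 0]
  ]
}}

```text
time_s: 5.4
ee_pos: [424.4, -307.9, 402.1]
ee_rot: [-90.0, -0.1, -13.5]
force: [-0.1, -0.0, -1.1]
gripper_width: 91.1
```

```bash
python3 - <<'E'
from h import *
s=env.state(); print(s["time_s"],s["ee_pos"],s["ee_rot"],s["gripper_width"])
d=cam("wrist"); cv2.imwrite("pics/w2.png",d["frame"]); W=wpts(d,s); Z=W[...,2]
m=(Z>106)&(Z<122)&(np.hypot(W[...,0]-424.5,W[...,1]+308)<60); p=W[m][:,:2].astype(np.float32)
print(len(p),cv2.minAreaRect(p))
E
```

```text
5.4 [ 424.35170863 -307.94388599  402.11101737] [-9.00324839e+01 -7.84648493e-02 -1.34662935e+01] 91.13337017261007
2124 ((423.82037353515625, -307.67999267578125), (61.22968292236328, 15.550247192382812), 76.02609252929688)
```

View pics/w2.png

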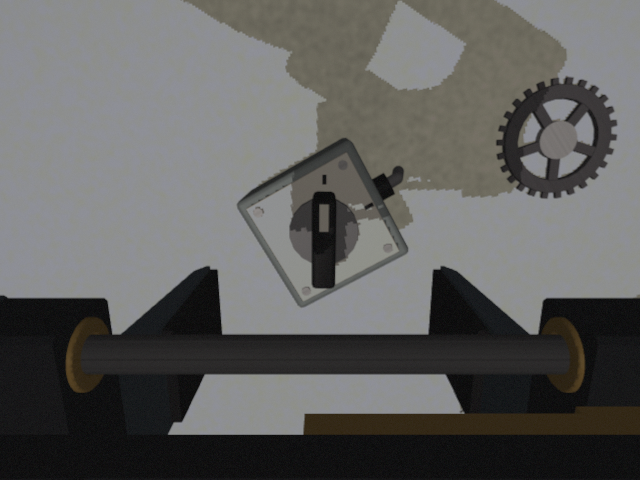

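Call:
{"op": "carry_out", "data": {
  "increments": [
    [[0, 0, 0], [48.3, 0, 357.4], 0],
    [[0, 0, 0], [48.3, 0, 357.4], 0],
    [[0, 0, 0], [48.3, 0, 357.4], 0],
    [[0, 0, 0], [48.3, 0, 357.4], 0],
    [[0, 0, 0], [48.3, 0, 357.4], 0],
    [[0, 0, 0], [48.3, 0, 357.4], 0],
    [[0, 0, 0], [48.3, 0, 357.4], 0],
    [[0, 0, 0], [48.3, 0, 357.4], 0],
    [[0, 0, 0], [48.3, 0, 357.4], 0],
    [[0, 0, 0], [48.3, 0, 357.4], 0]
  ]
}}

```text
time_s: 6.28
ee_pos: [555.8, 32.7, 399.1]
ee_rot: [-89.9, 0.2, -13.2]
force: [-0.4, 0.6, 0.2]
gripper_width: 91.0
```

Call:
{"op": "carry_out", "data": {
  "increments": [
    [[0, 0, 0], [0, 0, 0], 0],
    [[0, 0, 0], [0, 0, 0], 0],
    [[0, 0, 0], [0, 0, 0], 0],
    [[0, 0, 0], [0, 0, 0], 0]
  ]
}}

```text
time_s: 6.62
ee_pos: [554.2, 27.0, 401.4]
ee_rot: [-90.0, 0.0, -13.6]
force: [0.1, 0.6, 0.3]
gripper_width: 91.2
```

```bash
python3 - <<'E'
from h import *
s=env.state(); print(s["time_s"],s["ee_pos"],s["ee_rot"],s["gripper_width"])
d=cam("wrist"); cv2.imwrite("pics/w3.png",d["frame"]); W=wpts(d,s); Z=W[...,2]
r=np.hypot(W[...,0]-554.5,W[...,1]-28.3)
for n,lo,hi in(("bar",170,182),("lid",126,136)):
    m=(Z>lo)&(Z<hi)&(r<(80 if n=="bar" else 165)); p=W[m][:,:2].astype(np.float32)
    print(n,len(p),cv2.minAreaRect(p),np.median(Z[m]),p.mean(0))
E
```

```text
6.6167 [554.24798283  27.01799848 401.37719255] [-9.00338603e+01  4.78027934e-02 -1.35706911e+01] 91.21705693705069
bar 4607 ((555.038818359375, 31.394615173339844), (130.3543243408203, 11.991518020629883), 76.46700286865234) 176.02698420867983 [558.58356   46.127914]
lid 95848 ((555.0452880859375, 30.510986328125), (228.2609100341797, 208.0626220703125), 76.4251708984375) 131.30182243529268 [561.9123    60.289417]
```

View pics/w3.png

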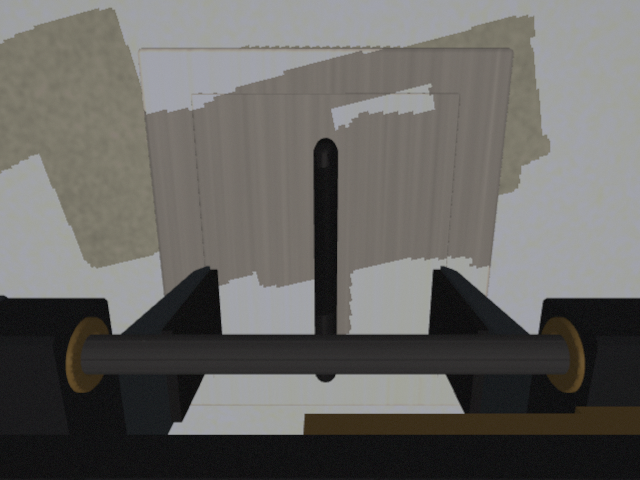

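Call:
{"op": "carry_out", "data": {
  "increments": [
    [[0, 0, 0], [0, 20, 2], 0],
    [[0, 0, 0], [0, 40, 2], 0],
    [[0, 0, 0], [0, 54, 2], 0],
    [[0, 0, 0], [0, 60, 2], 0],
    [[0, 0, 0], [0, 60, 2], 0.5],
    [[0, 0, 0], [0, 60, 2], 1],
    [[0, 0, 0], [0, 60, 2], 1],
    [[0, 0, 0], [0, 60, 2], 1],
    [[0, 0, 0], [0, 60, 2], 1],
    [[0, 0, 0], [0, 60, 2], 1]
  ],
  "force": 55
}}

```text
time_s: 7.5
ee_pos: [555.2, 30.3, 342.4]
ee_rot: [-90.0, -0.1, -13.5]
force: [0.6, -1.0, -0.3]
gripper_width: 54.3
```

Call:
{"op": "carry_out", "data": {
  "increments": [
    [[0, 0, 0], [0, 0, 0], 1],
    [[0, 0, 0], [0, 0, 0], 1],
    [[0, 0, 0], [0, 0, 0], 1],
    [[0, 0, 0], [0, 0, 0], 1],
    [[0, 0, 0], [0, 0, 0], 1],
    [[0, 0, 0], [0, 0, 0], 1],
    [[0, 0, 0], [0, 0, 0], 1],
    [[0, 0, 0], [0, 0, 0], 1],
    [[0, 0, 0], [0, 0, 0], 1],
    [[0, 0, 0], [0, 0, 0], 1]
  ]
}}

```text
time_s: 8.33
ee_pos: [555.1, 30.3, 341.7]
ee_rot: [-90.0, 0.0, -13.5]
force: [0.9, 0.1, -0.2]
gripper_width: 10.8
```

Call:
{"op": "carry_out", "data": {
  "increments": [
    [[0, 0, 0], [0, -0.5, 0], 1],
    [[0, 0, 0], [0, -1, 0], 1],
    [[0, 0, 0], [0, -1.5, 0], 1],
    [[0, 0, 0], [0, -2, 0], 1],
    [[0, 0, 0], [0, -2, 0], 1],
    [[0, 0, 0], [0, -2, 0], 1]
  ]
}}

```text
time_s: 8.83
ee_pos: [554.8, 30.2, 342.3]
ee_rot: [-90.0, 0.1, -13.5]
force: [1.3, -0.6, -14.1]
gripper_width: 10.7
```

Call:
{"op": "carry_out", "data": {
  "increments": [
    [[0, 0, 0], [0, -1, 0], 1],
    [[0, 0, 0], [0, -2, 0], 1],
    [[0, 0, 0], [0, -3, 0], 1],
    [[0, 0, 0], [0, -4, 0], 1],
    [[0, 0, 0], [0, -5, 0], 1],
    [[0, 0, 0], [0, -6, 0], 1],
    [[0, 0, 0], [0, -7.5, 0], 1],
    [[0, 0, 0], [0, -9, 0], 1],
    [[0, 0, 0], [0, -10.5, 0], 1],
    [[0, 0, 0], [0, -12, 0], 1]
  ]
}}

```text
time_s: 9.67
ee_pos: [555.0, 30.2, 356.2]
ee_rot: [-90.0, -0.0, -13.5]
force: [-2.4, 0.7, -4.5]
gripper_width: 10.9
```

Call:
{"op": "carry_out", "data": {
  "increments": [
    [[0, 0, 0], [0, -2, 0], 1],
    [[0, 0, 0], [0, -4, 0], 1],
    [[0, 0, 0], [0, -6, 0], 1],
    [[0, 0, 0], [0, -9, 0], 1],
    [[0, 0, 0], [0, -12, 0], 1],
    [[0, 0, 0], [0, -15, 0], 1],
    [[0, 0, 0], [0, -18, 0], 1],
    [[0, 0, 0], [0, -20, 0], 1],
    [[0, 0, 0], [0, -21, 0], 1],
    [[0, 0, 0], [0, -21, 0], 1]
  ]
}}

```text
time_s: 10.5
ee_pos: [555.2, 30.2, 377.3]
ee_rot: [-90.0, -0.1, -13.5]
force: [-1.8, 0.4, -2.1]
gripper_width: 10.9
```

Call:
{"op": "carry_out", "data": {
  "increments": [
    [[0, 0, 0], [0, 0, 0], 1],
    [[0, 0, 0], [0, 0, 0], 1],
    [[0, 0, 0], [0, 0, 0], 1],
    [[0, 0, 0], [0, 0, 0], 1],
    [[0, 0, 0], [0, 0, 0], 1],
    [[0, 0, 0], [0, 0, 0], 1]
  ]
}}

```text
time_s: 11.0
ee_pos: [555.2, 30.2, 376.8]
ee_rot: [-90.0, -0.0, -13.5]
force: [-0.7, 0.2, -1.7]
gripper_width: 10.7
```

```bash
python3 - <<'E'
from h import *
s=env.state(); print(s["time_s"],s["ee_pos"],s["ee_rot"],s["force"],s["gripper_width"],abs(s["qvel"]).max())
d=cam("wrist"); W=wpts(d,s); Z=W[...,2]
m=(Z>150)&(Z<185)&(np.hypot(W[...,0]-555,W[...,1]-30)<165); p=W[m]
A=np.c_[p[:,:2]-[555,30],np.ones(len(p))]; c=np.linalg.lstsq(A,p[:,2],rcond=None)[0]
print("lid plane",c,np.median(Z[m]),cv2.minAreaRect(p[:,:2].astype(np.float32)))
d=cam("scene"); cv2.imwrite("pics/s2.png",d["frame"])
a=cv2.imread("pics/scene1.png"); df=cv2.absdiff(a,d["frame"]).max(2)
for n,u,v in(("jar",467,300),("bottle",393,345),("sprocket",194,243)): print(n,(df[v-20:v+20,u-18:u+18]>40).mean())
E
```

```text
11.0 [555.23706703  30.21261861 376.81697521] [-9.00005587e+01 -3.40338507e-02 -1.34645357e+01] [-0.66886555  0.21051488 -1.71795265] 10.730256931523067 0.07995420394817888
lid plane [-1.07127804e-02 -2.42155397e-03  1.66380770e+02] 166.2679693289523 ((558.3013305664062, 45.079872131347656), (198.65878295898438, 207.84805297851562), 76.53040313720703)
jar 0.0
bottle 0.0
sprocket 0.0
```

View pics/s2.png

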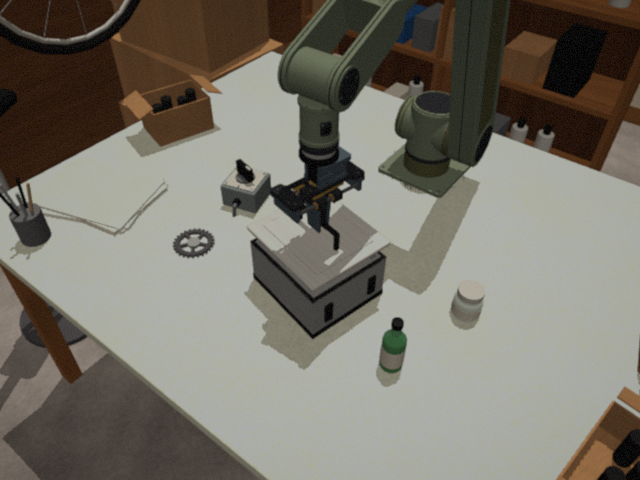

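Call:
{"op": "carry_out", "data": {
  "increments": [
    [[0, 0, 0], [0, 0, 0], 1],
    [[0, 0, 0], [0, 0, 0], 1],
    [[0, 0, 0], [0, 0, 0], 1],
    [[0, 0, 0], [0, 0, 0], 1],
    [[0, 0, 0], [0, 0, 0], 1],
    [[0, 0, 0], [0, 0, 0], 1],
    [[0, 0, 0], [0, 0, 0], 1],
    [[0, 0, 0], [0, 0, 0], 1],
    [[0, 0, 0], [0, 0, 0], 1],
    [[0, 0, 0], [0, 0, 0], 1]
  ]
}}

```text
time_s: 11.93
ee_pos: [555.1, 30.2, 376.8]
ee_rot: [-90.0, -0.0, -13.5]
force: [-0.5, 0.3, -3.1]
gripper_width: 10.5
```

```bash
python3 - <<'E'
from h import *
s=env.state(); print(s["time_s"],s["ee_pos"],s["force"],s["gripper_width"])
d=cam("wrist"); W=wpts(d,s); Z=W[...,2]
m=(Z>150)&(Z<185)&(np.hypot(W[...,0]-555,W[...,1]-30)<165); p=W[m]
A=np.c_[p[:,:2]-[555,30],np.ones(len(p))]; print("lid",np.linalg.lstsq(A,p[:,2],rcond=None)[0])
W=pts(cam("top")); m=(W[...,2]>98)&(W[...,2]<125)&(np.hypot(W[...,0]-424.5,W[...,1]+308)<45)
print("handle",cv2.minAreaRect(W[m][:,:2].astype(np.float32)))
if abs(np.median(p[:,2])-166.3)<1.5: print(env.job_done())
E
```

```text
11.9333 [555.13836149  30.23973447 376.76347682] [-0.54988602  0.32175295 -3.07240032] 10.542404663223987
lid [-9.09718273e-03 -2.80163356e-03  1.66326914e+02]
handle ((424.62115478515625, -310.253662109375), (61.56605911254883, 15.768144607543945), 76.42105865478516)
the job is handed in; nothing more can be done
None
```

I turned the isolator handle to off first, then pulled the lid straight up by its bar. I handed the job in at about 12 s with the lid still held in the fingers.

**Last checks:**
- **Isolator:** the handle measured about 60° anticlockwise from on, with its white end at the off tick. It still read off after the lid was lifted.
- **Lid:** it was about 35 mm above its shut height, tilted about 0.01 rad. Its height changed by less than 0.1 mm over the last second before hand-in.
- **Bystanders:** the jar, bottle and sprocket showed no change between the first scene picture and one taken after the lift.

**Readings that disagreed:**
- **Hold force:** the wrist read 2 to 3 N downward during the final hold, less than the roughly 5 N the lid should weigh. The sensor is noisy, and the camera showed the lid neither slipping nor sagging.
- **Finger opening:** it read 10.5 to 10.9 mm on the 12 mm bar.

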